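# Open the filter lid of a bench vacuum pump

### The arm

A 6-joint arm with a two-finger parallel gripper is mounted at the origin on the work surface. World frame = base frame: x ahead of the robot, y to its left, z up, the work surface at z = 0. Lengths are in m, angles in rad, forces in N, time in s.
With the tool pointing down it reaches from about 0.275 to 0.875 m from the base axis. Payload 12.5 kg.
Tool frame: the origin (TCP) lies at the very end of the fingers, on their centre line; the grasp point (between the pads) lies 19 mm behind it; z points along the fingers, y is the line along which they close (so a half turn about z gives the same grasp; the last joint's range is limited). The gripper opens to 85 mm and grips with 20 to 120 N. Pads are 22 mm wide; open, the fingers measure 114 mm over their backs; the gripper's body (76 mm by 85 mm) begins 54 mm behind the grasp point. The pads swing forward as they close: fully open they stand 13 mm farther back than shut.
Start: joints at [1.132, 0.351, 1.652, -0, 1.139, -0.085], TCP at [0.191, 0.516, 0.231] pointing down, gripper open.
Joint ranges: [-2.75, 2.75], [-0.79, 2.1], [0.01, 2.65], [-1.57, 4.71], [0.07, 3.14], [-2.87, 2.87]. Speed limits (rad/s): [2.22, 2.22, 2.79, 3.14, 3.14, 3.14].

### API

Orientations are given as a 3x3 rotation matrix whose columns are the frame's x, y, z axes.
In Python, from bench import manip gives the robot as it stands. Calls block until the motion is done:
- manip.move_ptp(position, orientation): joint-space move of the TCP to a pose.
- manip.move_l(position, attitude=None, max_speed=0.15): straight line of the TCP; attitude=None keeps the orientation; max_speed is the mean speed in m/s.
- manip.move_j(angles): joint-space move.
- manip.set_gripper(opening, effort=None): opening from 0.0 (shut) to 1.0 (fully open); effort is the grip in N (None keeps the last); returns when the fingers have stopped.
- manip.dwell(seconds).
- manip.inverse_kinematics(position, orientation): joint angles nearest the present ones, or None.
- manip.grab_frame(name): name is "scene" or "top"; returns (picture, depth): 420x560x3 uint8, red, green, blue; 420x560 float32, m along the optical axis (not along the pixel's ray), 0 where there is no reading.
- manip.get_calibration(name): a dict with "camera_matrix" (3x3 intrinsics, pixels), "k1" (the pictures are not rectified: a ray, as slopes to the right and down, at radius r is drawn at 1 + k1 r^2 times it, then the intrinsics apply), "R" (3x3) and "t" (3): a world point X has camera coordinates R X + t. Camera axes: x right, y down, z forward; pixel columns grow to the right and rows downward; lengths in m; the calibration is good to about 2 mm. A picture is of the moment at which its call begins. get_calibration takes no time and is no camera call.
A pose or a line that the arm cannot do raises manip.Unreachable and nothing moves.
- manip.sign_off(): hands the job in; it is judged then, once.
Trained networks look in the newest picture that a camera, given by its name, has taken for a name from the list of things; names that differ only in an ending like _2 or _b are one class to them, and where a whole thing is asked for, a point or a joint stands for the part that bears it (a point fixed in the world has none). Each returns a list of dicts, best first, with "confidence" (0 to 1); they miss things now and then, are a little off and sometimes report something else, mostly with a low value. They report only what shows in the picture. A call takes as long as a camera call.
- manip.look_for(camera, name): "at" ([x, y, z] in m, in world coordinates, good to about 4 mm: the middle of the surface that is visible of it).
Readings, each from a call of its own:
- manip.current_time(): time.
- manip.current_qpos(): joint angles.
- manip.current_joint_vel(): joint speeds.
- manip.current_joint_torque(): joint torques, N m.
- manip.current_ee_pos(): TCP position.
- manip.current_tcp_rot(): TCP orientation.
- manip.current_force(): force on the tool from outside, world axes, zero at the start.
- manip.current_ft_torque(): the same for the moment, N m.
- manip.current_grip_width(): opening from 0.0 (shut) to 1.0 (fully open).
- manip.current_grip_force(): force on a finger pad.
Only numpy, scipy, OpenCV 4.12 (cv2) and the standard library are available. Lean on these libraries where they do the work, as an engineer would, in place of code of your own. Each camera call takes 0.05 s, during which the arm holds its last target. There are 200 camera calls.

### The job

Open the filter cover on top of the bench vacuum pump for a filter change: press the snap tab beside the cover all the way in, so that it stays in, then gently push the released cover along its rails until the filter well beneath it is completely uncovered. Use only fingertips: do not pinch, lift or tip the cover, leave it lying flat between its rails on the pump, and leave everything else where it stands.

Things in the scene. Friction and masses are not known exactly. Their poses are not given: they have to be found in the camera images.
- pump: bench vacuum pump: a white box fixed to the bench, 180 (x) x 270 (y) x 85 mm high, its flat top (the deck) at z = 85 mm. Origin at the centre of its underside, z up, +y the way the filter cover slides off its seat, -x its front. On the deck are only the cover with its rails and stops, the snap tab, a vial and a spare filter
- rail_end (a point): middle of the end stop's inner face at deck height, pump (30, 85, 85) mm; it halts the cover after 105 mm of sliding. Two aluminium rails (6 mm high, 4 mm thick, 74 mm apart inside, centred on pump x = 30 mm) run along y from y = -106 to 89 mm. Behind the cover, 6 mm high back stops at y = -102 to -106 mm leave 58 mm free between them; the end stop is 6 mm high
- well (a point): centre of the mouth of the filter well in the deck, pump (30, -60, 85) mm; the mouth is 50 (x) x 56 (y) mm, hidden by the seated cover, and completely uncovered once the cover has slid at least 70 mm in +y
- cover: loose grey filter cover, about 0.1 kg: a plate 70 (x) x 80 (y) x 8 mm with dark vent lines, flat on the deck over the well, 2 mm of play to each rail. Origin at the centre of its underside, at pump (30, -60, 85) mm when seated; axes as the pump's. Along its trailing (-y) edge stands a rib 50 mm wide (x), 8 mm thick (y), top 26 mm above the deck. Once released it slides in +y with about 1 N
- cover_rib (a point): on the rib's rear (-y) face, the face to push on: mid-width, 1 mm below the rib's top, 40 mm in -y from the cover's origin and 25 mm above the deck. This face is upright and flush with the plate's edge down to the deck
- snap_tab (a joint): travel of the snap tab straight down, in m: 0 = out, 0.009 = fully in. It takes about 3 N all the way to a hard stop at 9 mm and stays where it is left. It starts within 1 mm of out. Its cross bar stands 7 mm proud of the deck in front of the cover's leading (+y) edge, so the cover is free only when the tab is in more than 7 mm: press it to its stop
- tab_top (a point): centre of the top of the snap tab's press pad: a grey ridged block, 24 x 24 mm, outside the rail on the front (-x) side, near the cover's leading edge. Its top is 20 mm above the deck when out, 11 mm when fully in; the point moves with it
- vial: small capped sample vial, 24 mm across, 42 mm tall, standing on the front of the pump's top; origin at the centre of its underside; to be left alone
- spare_filter: white spare filter disc, 38 mm across, 18 mm tall, lying on the front of the pump's top; origin at the centre of its underside; to be left alone
- tip_box: blue-lidded pipette-tip box, 85 x 120 x 60 mm, on the bench beside the pump's -y end; origin at the centre of its underside; to be left alone
- beaker: clear beaker, 68 mm across, 75 mm tall, on the bench beside the pump's +y end; origin at the centre of its underside; to be left alone
- reagent_bottle: clear bottle with cap, 86 mm across, 180 mm tall; origin at the centre of its underside; to be left alone
- amber_bottle: amber bottle, 64 mm across, 140 mm tall; origin at the centre of its underside; to be left alone
- tube_rack: white rack of capped tubes, 60 x 160 x 95 mm; origin at the centre of its underside; to be left alone
- pipette: hand pipette lying on the bench, about 260 mm long, 22 mm wide, 18 mm high; origin at the centre of its underside; to be left alone

How it is judged:
By the outcome, as a careful person would: the job done as asked, in the order asked, and still so for the second after the job is handed in, with the robot touching nothing.
It also fails if it takes over 35 s, if anything falls off the work surface, if the arm or the gripper's body presses on something with over 40 N, if the wrist force passes 120 N, or if a joint passes its speed limit or range.

## Working session

There is one attempt and no reset: what is moved stays moved. The work goes in short steps, each a Python script; the robot and the scene stay as the last script left them, time stands still between calls to the robot, and variables do not carry over. Pictures are saved under pics/ and viewed, at most 10 in all, crops included, and the job is handed in when it is done.

```bash
mkdir -p pics; ls
python3 - <<'E'
from bench import manip
import cv2,numpy as np
for c in("scene","top"):
    p,d=manip.grab_frame(c); cv2.imwrite(f"pics/{c}0.png",p[:,:,::-1]); np.save(f"pics/{c}0.npy",d)
    k=manip.get_calibration(c); print(c,k)
    for n in("pump","cover","cover_rib","snap_tab","tab_top","vial","spare_filter","tip_box","beaker","reagent_bottle","amber_bottle","tube_rack"):
        r=manip.look_for(c,n); print(n,[(np.round(q["at"],3).tolist(),round(q["confidence"],2)) for q in r[:2]])
print(manip.current_time(),manip.current_tcp_rot())
E
```

```text
pics
scene {'camera_matrix': array([[471.75165762,   0.        , 274.3086488 ],
       [  0.        , 471.75165762, 206.22269914],
       [  0.        ,   0.        ,   1.        ]]), 'k1': 0.004851930911984363, 'R': array([[-0.53848091,  0.84260799, -0.00707746],
       [ 0.53065913,  0.33257713, -0.77961102],
       [-0.65455267, -0.42356137, -0.62622405]]), 't': array([ 0.33371296, -0.26360475,  1.64082631])}
pump [([0.586, 0.096, 0.082], 0.76)]
cover [([0.539, -0.016, 0.092], 0.56)]
cover_rib [([0.546, -0.018, 0.095], 0.83)]
snap_tab [([0.542, -0.018, 0.09], 0.61), ([0.513, 0.05, 0.092], 0.51)]
tab_top [([0.519, 0.043, 0.092], 0.6)]
vial [([0.516, 0.136, 0.114], 0.64)]
spare_filter []
tip_box [([0.448, -0.153, 0.059], 0.78)]
beaker [([0.609, 0.248, 0.051], 0.62)]
reagent_bottle [([0.661, 0.492, 0.107], 0.63)]
amber_bottle [([0.618, -0.461, 0.071], 0.57)]
tube_rack [([0.833, 0.017, 0.055], 0.73)]
top {'camera_matrix': array([[540.33510523,   0.        , 277.34780088],
       [  0.        , 540.33510523, 220.21078928],
       [  0.        ,   0.        ,   1.        ]]), 'k1': -0.1
[... 235 characters left out ...]
, 0.042, 0.107], 0.46)]
cover [([0.539, -0.012, 0.091], 0.91), ([0.392, -0.428, 0.017], 0.55)]
cover_rib [([0.539, -0.015, 0.095], 0.58)]
snap_tab [([0.514, 0.04, 0.105], 0.61)]
tab_top [([0.509, 0.042, 0.104], 0.42)]
vial [([0.503, 0.14, 0.125], 0.37)]
spare_filter [([0.465, -0.013, 0.098], 0.51), ([0.526, 0.065, 0.087], 0.34)]
tip_box [([0.419, -0.146, 0.06], 0.89)]
beaker [([0.606, 0.25, 0.023], 0.55)]
reagent_bottle [([0.622, 0.47, 0.122], 0.68)]
amber_bottle [([0.589, -0.469, 0.099], 0.65)]
tube_rack [([0.81, -0.001, 0.055], 0.87)]
1.3 [[-9.38050775e-01  3.46497825e-01 -1.51524787e-05]
 [ 3.46497825e-01  9.38050775e-01  8.36026230e-06]
 [ 1.71106071e-05  2.59204962e-06 -1.00000000e+00]]
```

Run:
```python
import cv2
a=cv2.imread("pics/top0.png"); cv2.imwrite("pics/topc.png",cv2.resize(a[120:320,180:380],(600,600),interpolation=cv2.INTER_CUBIC))
a=cv2.imread("pics/scene0.png"); cv2.imwrite("pics/scenec.png",cv2.resize(a[110:360,150:450],(720,600),interpolation=cv2.INTER_CUBIC))
```

```text
(no output)
```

View pics/topc.png

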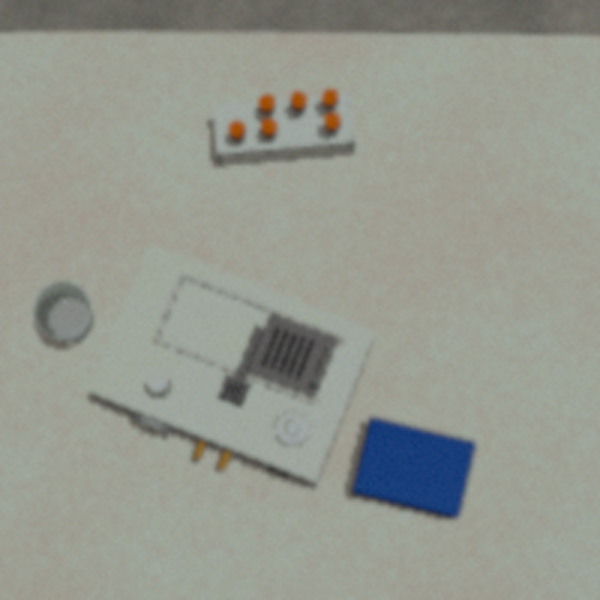

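View pics/scenec.png

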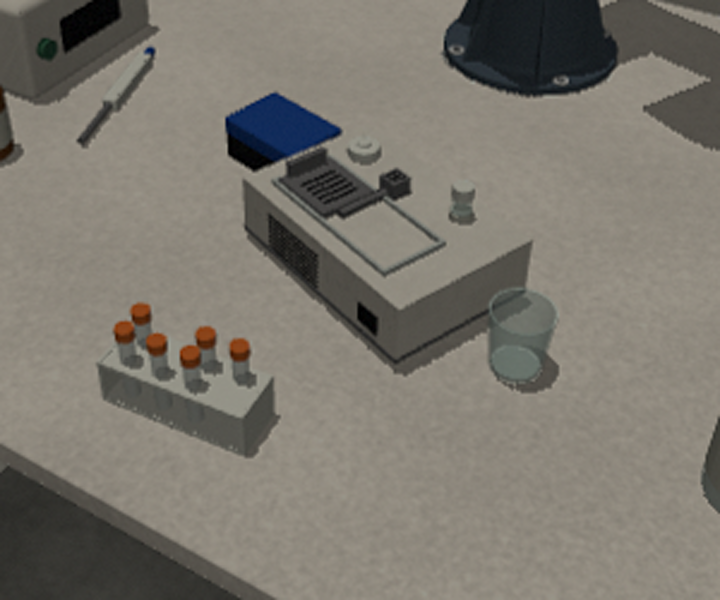

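Top crop: pump deck corners at about (93,397), (310,485), (370,340), (150,250). The cover is at (292,355), the tab pad at (234,390), the filter at (292,428), the vial at (157,385) and the tip box off the -y end. Next I fit the pump pose from depth.

```bash
cat > h.py <<'E'
from bench import manip
import numpy as np,cv2
def cloud(c,d):
    k=manip.get_calibration(c);K=k["camera_matrix"]
    v,u=np.mgrid[:d.shape[0],:d.shape[1]]
    n=cv2.undistortPoints(np.stack([u,v],-1).reshape(-1,1,2).astype(np.float64),K,np.array([k["k1"],0,0,0,0.])).reshape(-1,2)
    z=d.reshape(-1,1).astype(float)
    X=(np.hstack([n*z,z])-k["t"])@k["R"]
    X[z[:,0]<=0]=np.nan
    return X.reshape(*d.shape,3)
E
python3 - <<'E'
from h import *
for c in("top","scene"):
    P=cloud(c,np.load(f"pics/{c}0.npy")); img=cv2.imread(f"pics/{c}0.png")
    near=np.hypot(P[...,0]-.57,P[...,1]-.06)<.2
    m=near&(abs(P[...,2]-.085)<.008)
    n,l,s,_=cv2.connectedComponentsWithStats(m.astype(np.uint8)); i=1+np.argmax(s[1:,4]); m=l==i
    q=P[m]; print(c,m.sum(),"deck z",np.median(q[:,2]),q[:,2].std())
    r=cv2.minAreaRect((q[:,:2]*1000).astype(np.float32)); print(r, np.round(cv2.boxPoints(r)))
    b=near&(img.max(-1)<110)&(P[...,2]>.088)&(P[...,2]<.12)
    n,l,s,_=cv2.connectedComponentsWithStats(b.astype(np.uint8))
    for i in range(1,n):
        if s[i,4]>8: q=P[l==i]; print(s[i,4],np.round(np.median(q,0),4),np.percentile(q[:,2],[10,90]).round(4))
    h=near&(P[...,2]>.0985)&(P[...,2]<.14)
    n,l,s,_=cv2.connectedComponentsWithStats(h.astype(np.uint8))
    for i in range(1,n):
        if s[i,4]>8: q=P[l==i]; print("high",s[i,4],np.round(np.median(q,0),4),np.percentile(q[:,2],[10,90]).round(4))
E
```

```text
top 3658 deck z 0.08464890965932229 0.0038376057381699358
((535.6403198242188, 57.568214416503906), (270.962158203125, 181.60398864746094), 68.617919921875) [[ 402.  -35.]
 [ 571. -102.]
 [ 670.  151.]
 [ 500.  217.]]
500 [ 0.5385 -0.002   0.0939] [0.0891 0.1034]
high 42 [ 0.5256 -0.0413  0.1081] [0.1021 0.1152]
high 45 [0.5048 0.1356 0.1258] [0.1212 0.1309]
high 48 [0.5042 0.0562 0.104 ] [0.0996 0.1098]
high 49 [ 0.4594 -0.009   0.1014] [0.099  0.1061]
scene 4245 deck z 0.08444390296204117 0.003135093644116778
((537.4966430664062, 53.91130828857422), (276.8895263671875, 186.4170684814453), 68.89420318603516) [[ 401.  -42.]
 [ 575. -109.]
 [ 674.  150.]
 [ 500.  217.]]
847 [ 0.5411 -0.0046  0.0924] [0.0896 0.1036]
41 [ 0.4772 -0.0018  0.0934] [0.0888 0.0967]
90 [0.517  0.1372 0.1015] [0.0918 0.1174]
25 [0.5462 0.0984 0.09  ] [0.0882 0.091 ]
12 [0.6303 0.1076 0.0898] [0.0881 0.0912]
high 45 [ 0.467  -0.0114  0.1002] [0.0986 0.1037]
high 93 [ 0.5347 -0.0451  0.1072] [0.1014 0.111 ]
high 71 [0.5083 0.0514 0.1031] [0.0999 0.1048]
high 114 [0.5157 0.1349 0.1192] [0.1027 0.1269]
```

```bash
cat >> h.py <<'E'
C=np.array([.536,.057]);a=np.deg2rad(68.7)
py=np.array([np.cos(a),np.sin(a)]);px=np.array([py[1],-py[0]])
def W(x,y,h): return [*(C+px*x/1000+py*y/1000),.085+h/1000]
y=-np.r_[px,0];z=np.array([0,0,-1.]);R=np.c_[np.cross(y,z),y,z]
if manip.inverse_kinematics(W(-26,-14,80),R) is None: print("no IK")
E
python3 - <<'E'
from h import *
print(manip.inverse_kinematics(W(-26,-14,80),R))
manip.set_gripper(0.0)
manip.move_ptp(W(-26,-14,80),R)
manip.move_l(W(-26,-14,24),max_speed=.12)
f0=manip.current_force(); print(f0,manip.current_time())
for h in np.r_[16,13.5,12.5,np.arange(12,5.9,-.5)]:
    manip.move_l(W(-26,-14,h),max_speed=.03)
    f=manip.current_force()-f0; print(h,round((manip.current_ee_pos()[2]-.085)*1e3,2),f.round(1))
    if f[2]>15: break
print(manip.current_time())
E
```

```text
[ 1.36101264e-02  3.61289260e-01  1.82093786e+00 -4.44089210e-16
  9.59365537e-01 -2.75622740e+00]
[0.91542066 0.45280183 0.36149942] 4.9583
16.0 15.96 [-1.  -1.1 -0.1]
13.5 13.36 [-1.4 -0.  -0.5]
12.5 12.42 [-0.1  0.3 -0.6]
12.0 12.01 [-0.5 -0.3  0.8]
11.5 11.5 [-2.1 -0.4  0.8]
11.0 11.06 [-2.2  0.4  4.1]
10.5 10.98 [-4.9 -0.4  9.3]
10.0 10.92 [-7.6 -0.4 15.8]
7.125
```

Run:
```python
from h import *
manip.move_l(W(-26,-14,50),max_speed=.15)
manip.move_l(W(30,-135,50),max_speed=.2)
ims=[]
for c in("scene","top"):
    p,d=manip.grab_frame(c); P=cloud(c,d)
    rel=P[...,:2]-C; X=rel@px*1e3; Y=rel@py*1e3
    m=(abs(X+26)<7)&(abs(Y+14)<7); print(c,m.sum(),np.nanmedian(P[m][:,2])-.085)
    m=(abs(X-30)<22)&(abs(Y+96)<12)&(P[...,2]>.1)&(P[...,2]<.113); print("rib",m.sum(),np.median(X[m]),np.percentile(Y[m],[10,50,90]))
    b=p[110:260,180:330] if c=="scene" else p[190:290,210:310]
    ims.append(cv2.resize(b,(400,400),interpolation=cv2.INTER_CUBIC))
cv2.imwrite("pics/b.png",np.hstack(ims)[:,:,::-1]); print(manip.current_time())
```

```text
Traceback (most recent call last):
bench.Unreachable: the arm cannot follow that straight line within its joint ranges
```

```bash
sed -i 's/^y=-np.r_/y=np.r_/' h.py
python3 - <<'E'
from h import *
for q in ((30,-135,60),(30,-135,8),(30,-20,8)): print(np.round(manip.inverse_kinematics(W(*q),R),2))
manip.move_ptp(W(-26,-14,80),R)
manip.move_l(W(30,-135,60),max_speed=.2)
ims=[]
for c in("scene","top"):
    p,d=manip.grab_frame(c); P=cloud(c,d)
    rel=P[...,:2]-C; X=rel@px*1e3; Y=rel@py*1e3
    m=(abs(X+26)<7)&(abs(Y+14)<7); print(c,m.sum(),np.nanmedian(P[m][:,2])-.085)
    m=(abs(X-30)<22)&(abs(Y+96)<12)&(P[...,2]>.1)&(P[...,2]<.113); print("rib",m.sum(),np.median(X[m]),np.percentile(Y[m],[10,50,90]) if m.any() else 0)
    b=p[110:260,180:330] if c=="scene" else p[190:290,210:310]
    ims.append(cv2.resize(b,(400,400),interpolation=cv2.INTER_CUBIC))
cv2.imwrite("pics/b.png",np.hstack(ims)[:,:,::-1]); print(manip.current_time())
E
```

```text
[-0.24  0.41  1.81 -0.    0.93  0.13]
[-0.24  0.49  1.84 -0.    0.81  0.13]
[-0.03  0.54  1.74 -0.    0.85  0.34]
scene 15 0.010495266370376288
rib 70 30.25310229233336 [-100.50049111  -95.07012875  -93.0837582 ]
top 20 0.01029974905513377
rib 0 nan 0
11.1167
  return _methods._mean(a, axis=axis, dtype=dtype,
  ret = ret.dtype.type(ret / rcount)
```

View pics/b.png

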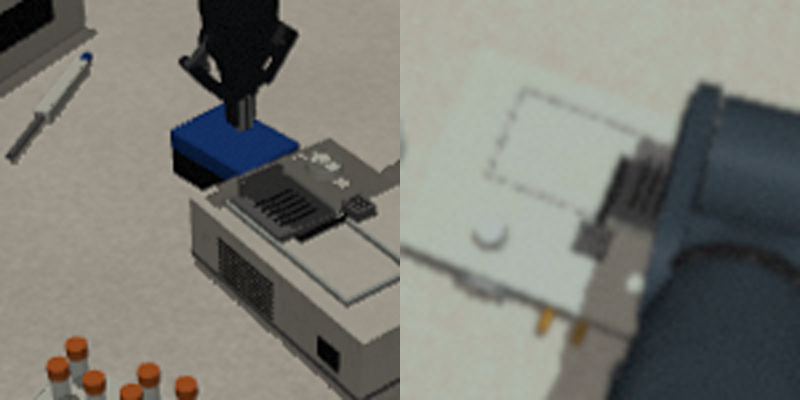

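The picture agrees with the readings: the tab (left view, about (360,205)) reads 10.4 mm above the deck, so it is in. The cover is still seated and the rib face is at y≈-100. Now the push.

Run:
```python
from h import *
manip.move_l(W(30,-128,60),max_speed=.15)
manip.move_l(W(30,-128,9),max_speed=.12)
f0=manip.current_force()
for y_ in (-114,-108,-100,-85,-70,-50,-35,-23):
    manip.move_l(W(30,y_,9),max_speed=.05)
    f=manip.current_force()-f0; print(y_,(f[:2]@py).round(1),(f[:2]@px).round(1),f[2].round(1))
    if -(f[:2]@py)>12: print("STOP");break
print(manip.current_time())
```

```text
-114 0.5 -1.1 -0.2
-108 0.2 -0.8 0.3
-100 0.2 -2.4 0.1
-85 0.5 -2.0 -0.2
-70 0.4 -2.4 0.3
-50 0.4 -1.4 0.4
-35 0.5 -1.2 -0.7
-23 -0.0 -1.5 0.8
15.2417
```

Force stayed low. Back off, rise and check.

Run:
```python
from h import *
manip.move_l(W(30,-45,9),max_speed=.08)
manip.move_l(W(30,-45,110),max_speed=.2)
manip.move_l(W(30,-240,130),max_speed=.25)
ims=[]
for c in("scene","top"):
    p,d=manip.grab_frame(c); P=cloud(c,d)
    rel=P[...,:2]-C; X=rel@px*1e3; Y=rel@py*1e3; H=P[...,2]*1e3-85
    m=(abs(X+26)<7)&(abs(Y+14)<7); print(c,"tab",m.sum(),np.nanmedian(H[m]))
    m=(abs(X-30)<22)&(abs(Y)<60)&(H>15)&(H<30); print("rib",m.sum(),np.median(X[m]),np.percentile(Y[m],[10,50,90]) if m.any() else 0)
    m=(abs(X-30)<28)&(Y<62)&(Y>5)&(H>-10); print("plate h",np.percentile(H[m],[10,50,90]) if m.any() else 0)
    b=p[110:260,180:330] if c=="scene" else p[190:290,210:310]
    ims.append(cv2.resize(b,(400,400),interpolation=cv2.INTER_CUBIC))
cv2.imwrite("pics/e.png",np.hstack(ims)[:,:,::-1]); print(manip.current_time())
```

```text
scene tab 17 11.605094245348567
rib 76 30.839289287420762 [-8.77123829 -4.18261654 -1.9744294 ]
plate h [5.38314844 7.1590585  9.04511019]
top tab 19 9.319777690986967
rib 41 31.617291634361543 [-8.55522118 -3.83432297 15.77591267]
plate h [ 1.61644181  7.55305694 12.84352466]
17.3583
```

View pics/e.png

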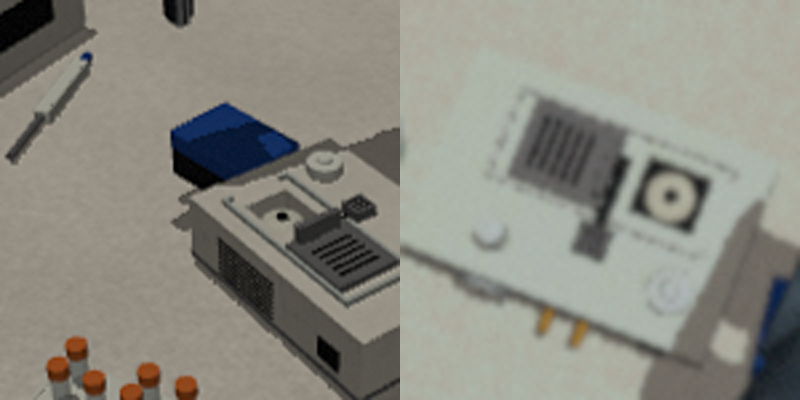

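The cover lies flat between its rails at (568,150), having slid about 91 mm. The well at (670,195) is fully open, the tab is in, and the other items in view are unmoved.

```bash
python3 -c "
from bench import manip
print(manip.sign_off())"
```

```text
the job is handed in; nothing more can be done
None
```

The job is done and handed in at about 17 s: the snap tab is pressed to its stop, and the cover was pushed about 91 mm along its rails and lies flat, with the filter well fully uncovered.

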